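Release and slide out a locked battery cartridge with a pin tool

ROBOT

A 7-joint arm with a two-finger parallel gripper is mounted at the origin on the work surface. World frame = base frame: x ahead of the robot, y to its left, z up, the work surface at z = 0. Lengths are in mm, angles in rad, forces in N, time in s.
With the tool pointing down it reaches from about 400 to 875 mm from the base axis. Payload 4.4 kg.
Tool frame: the origin (TCP) lies midway between the tips of the shut fingers; the grasp point (between the pads) lies 19 mm behind it (ctrl.pinch_z is the distance from the TCP to the grasp point, in mm); z points along the fingers, y is the line along which they close (so a half turn about z gives the same grasp; the last joint's range is limited). The gripper opens to 85 mm and grips with 20 to 120 N. Pads are 22 mm wide; open, the fingers measure 114 mm over their backs; the gripper's body (76 mm by 85 mm) begins 54 mm behind the grasp point. The pads swing forward as they close: fully open they stand 13 mm farther back than shut.
Start: joints at [-1.341, 0.628, 0.038, 1.517, -0.027, 0.996, -0.02], TCP at [189.454, 621.792, 231.313] pointing down, gripper open.
Joint ranges: [-3.06, 3.06], [-0.37, 2.12], [-1.25, 1.32], [0.18, 2.47], [-1.1, 4.24], [0.23, 1.98], [-2.94, 2.94]. Speed limits (rad/s): [2.57, 2.57, 3.14, 3.14, 3.14, 3.14, 3.14].

INTERFACE

Orientations are given as [roll, pitch, yaw] about the fixed x, y, z axes, in that order (R = Rz(yaw) Ry(pitch) Rx(roll)).
In Python, from cell import read_state, cams, order, ctrl gives the robot as it stands.
- The arm moves only by the tool move_arm, never from a script. Its argument "targets" is text: rows parted by semicolons, each of 7 numbers parted by spaces: the gripper's target within -1 to 1 (fully open at 1, half-way at 0, shut at -1), then the shift along the tool's x, y, z in cm, then the turn, a rotation vector about the tool's x, y, z in degrees. A call has 1 to 5 rows; each row shifts and turns the commanded pose from where the row before left it, along the tool's axes as they then stand; what a row does not reach is not made up. A row lasts 1/12 s, in which the tool goes at most 41.7 mm and 7.16 degrees, less where a joint would pass 70% of its speed; a pose out of reach is approached as far as the arm can. A call with a gripper value outside its range is refused whole. The fingers move at their own pace and stop on an object; the grip force is fixed at half the most. Time passes only in rows, so rows that do not move let the fingers close. It gives the time, the measured TCP pose, the force, the opening and the grip force at its end, in the units of the state.
- read_state(): the state, without advancing time (a new reading comes with each control period).
- cams.get_image(name): name is "scene" or "side" or "wrist"; returns a dict with "color" (384x512x3 uint8, red, green, blue), "fovy" (degrees; the focal length in pixels is half the picture's height over the tangent of half this angle, whatever the lens; pixels are square), "cx", "cy" (the principal point, pixels), "k1" (the pictures are not rectified: a ray, as slopes to the right and down, at radius r is drawn at 1 + k1 r^2 times it, then the intrinsics apply), "rvec" (rotation vector, rad) and "tvec" (3), from world to camera coordinates, as OpenCV has them. Camera axes: x right, y down, z forward; pixel columns grow to the right and rows downward; lengths in mm; the calibration is good to about 2 mm. A picture is of the moment at which its call begins. There is no depth.
- order.finish_job(): hands the job in; it is judged then, once.
The state is a dict: "clock": time; "qpos": joint angles; "qd": joint speeds; "tau": joint torques, N m; "eef_pos": TCP position; "tool_rot": TCP orientation; "force": force on the tool from outside, world axes, zero at the start; "torque": the same for the moment, N m; "width": finger opening in mm; "gripper_force": force on a finger pad.
Only numpy, scipy, OpenCV 4.12 (cv2) and the standard library are available. Lean on these libraries where they do the work, as an engineer would, in place of code of your own. Each camera call takes 0.05 s, during which the arm holds its last target. There are 200 camera calls.

TASK

Take the square-handled pin tool from the tool stand, reach with its pin into the square recess on top of the battery cartridge, hold the release button down with it and at the same time push the cartridge out of the charging dock, all the way to its stop, so that the button springs back up there when you let go. Then put the pin tool back upright in its hole in the stand and let go of it, leaving the other tool, the parts bin, the jar and the drone frame where they are.

Things in the scene. Friction and masses are not known exactly. Their poses are not given: they have to be found in the camera images.
- dock: Fixed black charging dock on the bench, 210 x 130 mm and 68 mm high; origin at the centre of its underside, z up. The cartridge slides out along the dock's +x axis (its open end); the back wall is at -x. Side walls 12 mm thick along x, topped by lips 18 mm wide that reach 68 mm height.
- cartridge (a joint): How far the grey battery cartridge is slid out along the dock's +x, in m: 0 home, 0.060 fully out at its stop. About 2 N of friction; it stays where left. A latch blocks it after 1.5 mm unless the button is pressed at least 4.5 mm; more catches follow near 22 and 43 mm, so keep it down all along. Past 54 mm the button can spring up, which locks the cartridge out.
- release (a joint): How far the bare-metal release button, which travels with the cartridge, is pressed down, in m: 0 up, 0.008 bottomed; sprung, 2.4 N to start it moving and 5.6 N at the bottom.
- release_face (a point): Centre of the top face of the release button (18.5 mm square) at the bottom of the recess. When up it lies 14 mm below the cartridge's top, 46 mm above the bench. It moves with the cartridge and the button.
- pin_grip (a point): Pin tool, 138 mm long, 0.12 kg: square handle 20 x 20 x 60 mm tall; below it a round collar 40 mm across, 8 mm thick; below that a steel pin 10 mm across, 70 mm long. The point is the handle's centre; z points up away from the pin, x and y square to the handle's flats. At the start it hangs upright in one of the stand's holes on its collar, this point 128 mm above the bench.
- pin_tip (a point): The pin's lower end, on the tool's axis, 108 mm below pin_grip (the last 3 mm taper to 6 mm in diameter).
- stand: Fixed bare-aluminium tool stand, a 200 x 64 x 10 mm plate on two end legs, its top 90 mm above the bench; origin under its centre on the bench, long side along its x. Two round holes, 20 mm in diameter, go through the plate.
- hole_a (a point): Centre of the mouth of one of the stand's holes, at the plate's top (stand x = -0.050, y = 0).
- hole_b (a point): Centre of the mouth of the stand's other hole (stand x = +0.050, y = 0).
- driver_mid (a point): The other tool in the stand, to be left alone: same collar, but a round, short, bulging handle up to 34 mm in diameter and 40 mm tall; the point is the middle of its handle, 28 mm above the stand's top.
- bin_mid (a point): Open orange parts bin 170 x 110 x 70 mm, bystander; the point is its centre, half-way up.
- jar_mid (a point): Jar 60 mm in diameter and 75 mm tall, bystander; the point is its centre, half-way up.
- quad_mid (a point): Black four-armed drone frame, about 190 x 180 mm and 48 mm high, bystander; the point is its centre, half-way up.
- recess_mouth (a point): Centre of the mouth of the recess in the cartridge's top (60 mm above the bench, 8 mm below the dock's lips); moves with the cartridge (198 x 100 x 38 mm, 0.6 kg). The recess is 20 mm square inside a flat black rim 5 mm wide, its upright walls along the dock's x and y; too narrow for fingers. The pin pushes the cartridge by the recess wall. At the start it is at dock x = -0.050, y = 0.
There are look-alikes about, which are no part of the job. Leave any red or turquoise look-alike of the dock alone. What is shaped like the part that bears pin_grip but turquoise is not meant.

How it is judged:
By the outcome, as a careful person would: the job done as asked, in the order asked, and still so for the second after the job is handed in, with the robot touching nothing.
It also fails if it takes over 72 s, if anything falls off the work surface, if the arm or the gripper's body presses on something with over 40 N, if the wrist force passes 120 N, or if a joint passes its speed limit or range.

## Working session

There is one attempt and no reset: what is moved stays moved. The work goes in short steps, Python scripts to look and compute and a tool call to move; the robot and the scene stay as the last step left them, time stands still between calls to the robot, and variables do not carry over. Pictures are saved under pics/ and viewed, at most 10 in all, crops included, and the job is handed in when it is done.

Besides the shell and the picture viewer there is one more tool, called by a JSON object that holds its "op" and its "data". move_arm: Moves the arm, as the interface text tells. Its arguments: {"type":"object","properties":{"targets":{"type":"string"}},"required":["targets"]}

```bash
mkdir -p pics; ls; cat > h.py <<'E'
import numpy as np, cv2
from cell import read_state, cams, order, ctrl
def get(n):
    im=cams.get_image(n); cv2.imwrite
    return im
def save(im,name,crop=None,s=1):
    c=im["color"][:,:,::-1]
    if crop: c=c[crop[1]:crop[3],crop[0]:crop[2]]
    cv2.imwrite("pics/"+name,cv2.resize(c,None,fx=s,fy=s,interpolation=cv2.INTER_CUBIC))
def cam(im):
    f=im["color"].shape[0]/2/np.tan(np.radians(im["fovy"])/2)
    K=np.array([[f,0,im["cx"]],[0,f,im["cy"]],[0,0,1.]])
    R=cv2.Rodrigues(np.array(im["rvec"],float))[0]; t=np.array(im["tvec"],float).ravel()
    return K,np.array([im["k1"],0,0,0.]),R,t
def ray(im,px):
    K,d,R,t=cam(im)
    p=cv2.undistortPoints(np.array(px,float).reshape(-1,1,2),K,d).reshape(-1,2)
    return -R.T@t, np.c_[p,np.ones(len(p))]@R
def plane(im,px,z):
    o,d=ray(im,px); return o+d*((z-o[2])/d[:,2])[:,None]
def proj(im,P):
    K,d,R,t=cam(im)
    return cv2.projectPoints(np.array(P,float).reshape(-1,1,3),cv2.Rodrigues(R)[0],t,K,d)[0].reshape(-1,2)
E
python3 - <<'E'
from h import *
ims=[get(n) for n in("scene","side","wrist")]
for n,i in zip("swx",ims): print(i["fovy"],i["k1"],(-cam(i)[2].T@cam(i)[3]).round())
save(ims[0],"a1.png",None,1.5);save(ims[1],"a2.png",None,1.5)
np.save("ims.npy",np.array(ims,dtype=object),allow_pickle=True)
print(read_state())
E
```

```text
pics
54.469346936294826 0.041634735485728394 [1327.  366.  736.]
51.63655175350198 -0.03490620518083497 [391. 805. 773.]
58.14532888328825 0.027311055352311583 [121. 644. 372.]
{'clock': 0.15, 'qpos': array([-1.34080994,  0.62913983,  0.03844473,  1.51810535, -0.02704091,
        0.99631764, -0.01998927]), 'qd': array([-0.0008743 , -0.00225409,  0.00046021, -0.00407062,  0.00039724,
        0.00050068, -0.00034702]), 'tau': array([ 2.03473122e-03, -5.63799298e+01,  1.22793082e+00, -1.93649894e+01,
        1.11272026e-02,  7.44684163e-03, -3.81570402e-06]), 'eef_pos': array([189.28909397, 621.34245065, 230.60681398]), 'tool_rot': array([-3.14013941e+00, -2.98297634e-05,  2.84579843e+00]), 'force': array([ 0.57061998, -0.07017681, -0.38141135]), 'torque': array([-0.01724236,  0.02282514,  0.00803285]), 'gripper_force': 0.0, 'width': 85.11083067180748}
```

View pics/a1.png

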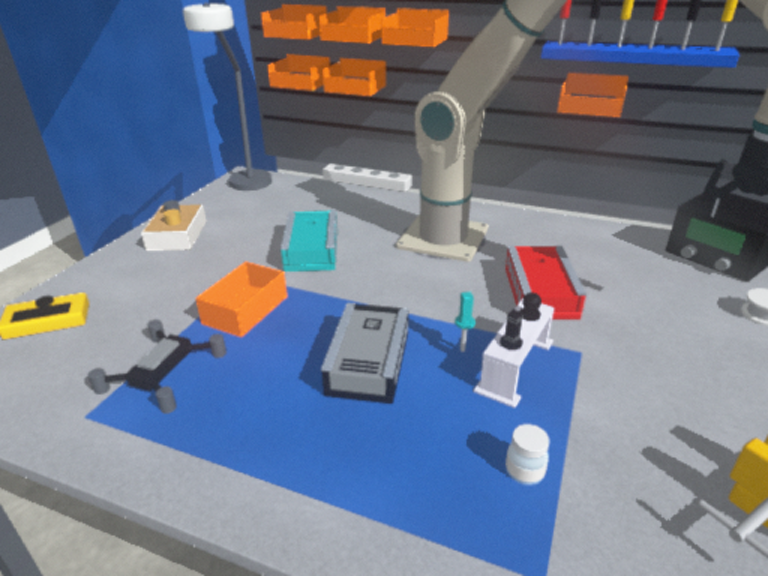

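View pics/a2.png

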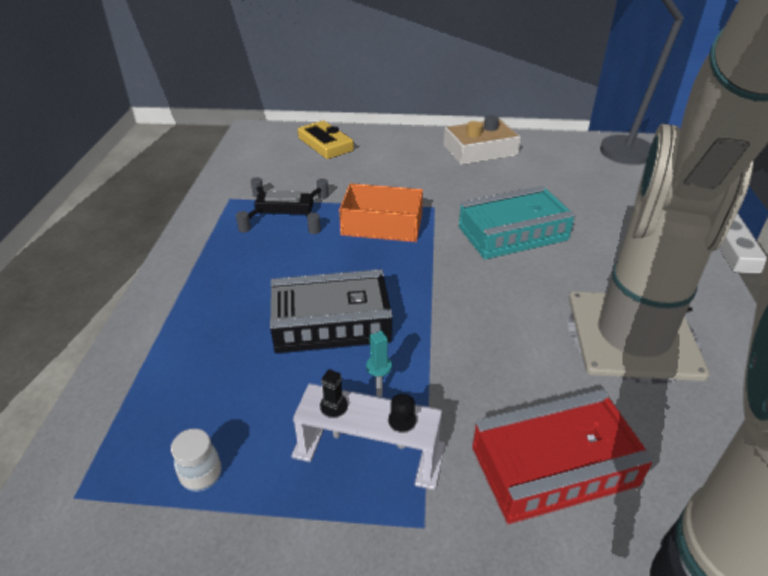

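Both views show the blue mat with the black dock: scene (368,350), side (330,310), in enlarged pixels. The recess sits toward the robot, so the open end points away from it, along about world +x. The pin-tool candidates are:
- Black square handle in the stand: scene (512,328), side (332,387). This fits the description.
- Black round bulging driver: scene (532,305), side (402,412). Leave it alone.
- Turquoise tool: scene (466,310), side (378,350). It is an excluded look-alike.

The red and turquoise docks are also excluded. Next is one enlarged crop to confirm.

```bash
python3 - <<'E'
from h import *
ims=np.load("ims.npy",allow_pickle=True)
def c(i,b): return cv2.resize(i["color"][b[1]:b[3],b[0]:b[2],::-1],(400,400),interpolation=cv2.INTER_CUBIC)
a=np.hstack([c(ims[0],(300,180,380,260)) ,c(ims[1],(190,210,300,320))])
b=np.hstack([cv2.resize(ims[0]["color"][195:275,205:285,::-1],(400,200)),cv2.resize(ims[1]["color"][175:240,170:270,::-1],(400,200))])
cv2.imwrite("pics/b.png",np.vstack([a,b]))
s,d=ims[0],ims[1]
def tri(p,q):
    o1,d1=ray(s,[p]);o2,d2=ray(d,[q]);d1,d2=d1[0],d2[0]
    k=np.linalg.lstsq(np.c_[d1,-d2],o2-o1,rcond=None)[0]
    return ((o1+k[0]*d1+o2+k[1]*d2)/2).round(1),np.linalg.norm(o1+k[0]*d1-o2-k[1]*d2).round(1)
e=lambda u,v:(u/1.5,v/1.5)
print("pin",tri(e(513,328),e(332,387)),"drv",tri(e(532,305),e(402,412)),"turq",tri(e(466,310),e(378,350)))
print("recess",tri(e(372,324),e(357,297)),plane(s,[e(372,324)],60),plane(d,[e(357,297)],60))
E
```

```text
pin (array([508.6, 274.5, 127.5]), np.float64(6.5)) drv (array([408.4, 294.7, 113.2]), np.float64(0.1)) turq (array([453.1, 176.8, 104.2]), np.float64(6.2))
recess (array([506.3,   2.8,  58.5]), np.float64(1.7)) [[509.07766535   4.44917686  60.        ]] [[505.95422071   3.17004894  60.        ]]
```

View pics/b.png

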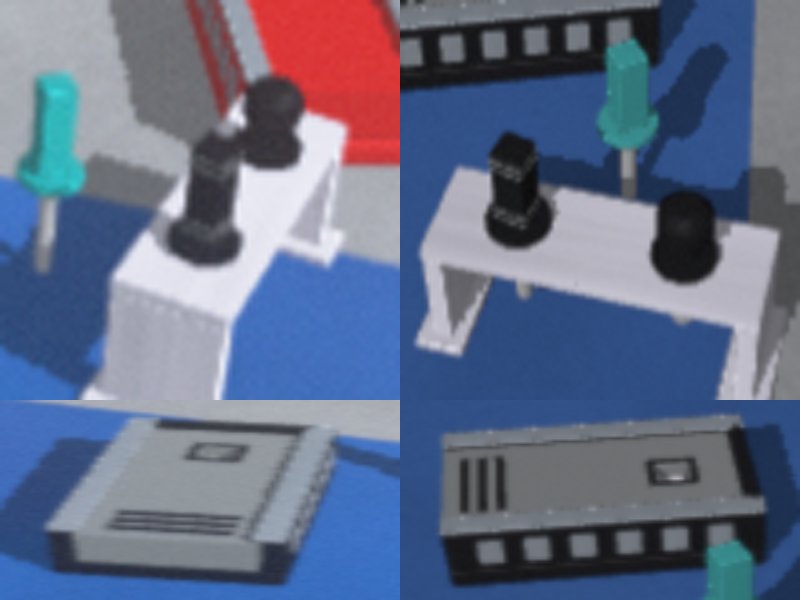

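The crop confirms it. The black square handle in the stand's hole nearer the jar is the pin tool, and the round bulging one is the driver. The turquoise tool stands separately at about (453,177). I'll move above the pin tool for a close look.

{"op": "move_arm", "data": {"targets": "1 -3.4 -2 0 0 0 0;1 -3.4 -2 0 0 0 0;1 -3.4 -2 0 0 0 0;1 -3.4 -2 0 0 0 0;1 -3.4 -2 0 0 0 0"}}

```text
clock: 0.57
eef_pos: [323.7, 474.9, 231.1]
tool_rot: [-3.141, -0.0, 2.846]
force: [1.1, -0.2, -0.7]
width: 85.3
gripper_force: 0.0
```

{"op": "move_arm", "data": {"targets": "1 -3.4 -2 0 0 0 0;1 -3.4 -2 0 0 0 0;1 -3.4 -2 0 0 0 0;1 -3.4 -2 0 0 0 0;1 -3.4 -2 0 0 0 0"}}

```text
clock: 0.98
eef_pos: [457.3, 329.7, 231.2]
tool_rot: [-3.141, -0.0, 2.846]
force: [-0.4, 0.3, -0.2]
width: 85.4
gripper_force: 0.0
```

{"op": "move_arm", "data": {"targets": "1 -3.4 -2 0 0 0 0;1 -3.2 -1.9 0 0 0 0;1 0 0 0 0 0 0;1 0 0 0 0 0 0"}}

```text
clock: 1.32
eef_pos: [509.8, 271.8, 231.0]
tool_rot: [-3.14, 0.001, 2.84]
force: [-0.1, 1.1, -0.2]
width: 85.4
gripper_force: 0.0
```

```bash
python3 - <<'E'
from h import *
w=get("wrist"); np.save("w1.npy",np.array([w],dtype=object)); save(w,"c.png",None,1.5)
print(read_state()["eef_pos"],read_state()["tool_rot"],proj(w,[[508.6,274.5,158],[508.6,274.5,98],[408,295,138]]))
E
```

```text
[508.20810803 274.2237364  230.97746215] [-3.14138469e+00 -8.79357076e-04  2.84374287e+00] [[251.85620382 202.52549776]
 [251.69410161 179.92533961]
 [235.32502142  36.34982901]]
```

View pics/c.png

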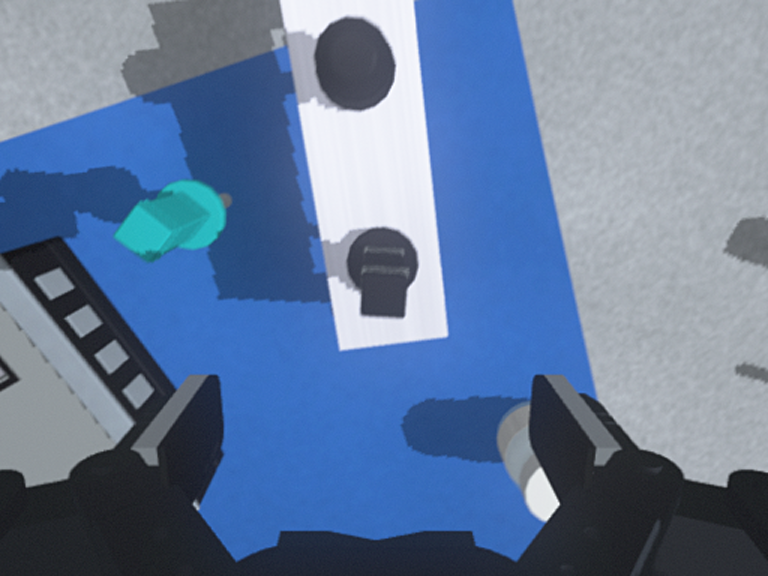

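The wrist view (enlarged pixels) shows the pin handle's top at about (384,297), its collar at (382,262), and its flats nearly aligned with the gripper. The driver is at (355,62), the turquoise tool lies off to the left, and there is clear space for the fingers.

```bash
python3 - <<'E'
from h import *
w=np.load("w1.npy",allow_pickle=True)[0]
g=cv2.cvtColor(w["color"],cv2.COLOR_RGB2GRAY)
m=((g<60)).astype(np.uint8)
n,l,st,c=cv2.connectedComponentsWithStats(m)
k=l[175,254]; print(st[k]); 
r=(l==k)
for y in range(150,216,3):
    x=np.where(r[y])[0]; print(y,(x.min(),x.max()) if len(x) else None,end=' ')
print()
e=lambda *p:[(a/1.5,b/1.5) for a,b in p]
t=plane(w,e((360,316),(406,318),(384,297)),158); v=t[1]-t[0]
print(t.round(1),np.linalg.norm(v[:2]),np.arctan2(v[1],v[0]))
print(plane(w,e((382,262),),98),plane(w,e((355,62),),130))
s=read_state();yaw=s["tool_rot"][2];print("tooly",np.arctan2(-np.cos(yaw),np.sin(yaw)))
# stand corners
print(plane(w,e((340,351),(448,336),(415,0),(281,0)),90).round(1))
E
```

```text
[     0      0    512    384 162844]
150 (np.int64(0), np.int64(511)) 153 (np.int64(0), np.int64(511)) 156 (np.int64(0), np.int64(511)) 159 (np.int64(0), np.int64(511)) 162 (np.int64(0), np.int64(511)) 165 (np.int64(0), np.int64(511)) 168 (np.int64(49), np.int64(511)) 171 (np.int64(0), np.int64(511)) 174 (np.int64(0), np.int64(511)) 177 (np.int64(0), np.int64(511)) 180 (np.int64(0), np.int64(511)) 183 (np.int64(0), np.int64(511)) 186 (np.int64(0), np.int64(511)) 189 (np.int64(0), np.int64(511)) 192 (np.int64(0), np.int64(511)) 195 (np.int64(0), np.int64(511)) 198 (np.int64(0), np.int64(511)) 201 (np.int64(0), np.int64(511)) 204 (np.int64(0), np.int64(511)) 207 (np.int64(0), np.int64(511)) 210 (np.int64(0), np.int64(511)) 213 (np.int64(0), np.int64(511)) 
[[511.7 265.4 158. ]
 [518.5 284.4 158. ]
 [506.4 278.  158. ]] 20.183246008603728 1.2233776741021296
[[505.09754673 278.12639135  98.        ]] [[409.88378259 294.92905032 130.        ]]
tooly 1.2729465418762986
[[551.  238.2  90. ]
 [560.7 301.3  90. ]
 [387.1 331.3  90. ]
 [367.8 269.2  90. ]]
```

{"op": "move_arm", "data": {"targets": "1 0.3 0.3 0 0 0 2.5;1 0 0 3 0 0 0;1 0 0 3 0 0 0;1 0 0 3 0 0 0;1 0 0 2.9 0 0 0"}}

```text
clock: 1.78
eef_pos: [504.4, 281.0, 111.2]
tool_rot: [3.14, -0.001, 2.806]
force: [-0.7, 0.1, -0.4]
width: 85.2
gripper_force: 0.0
```

{"op": "move_arm", "data": {"targets": "-1 0 0 0 0 0 0;-1 0 0 0 0 0 0;-1 0 0 0 0 0 0;-1 0 0 0 0 0 0;-1 0 0 0 0 0 0"}}

```text
clock: 2.2
eef_pos: [507.1, 279.5, 114.3]
tool_rot: [3.139, 0.002, 2.803]
force: [-0.5, -0.6, 0.9]
width: 25.3
gripper_force: 0.7
```

{"op": "move_arm", "data": {"targets": "-1 0 0 0 0 0 0;-1 0 0 0 0 0 0;-1 0 0 0 0 0 0;-1 0 0 0 0 0 0;-1 0 0 0 0 0 0"}}

```text
clock: 2.62
eef_pos: [507.2, 279.2, 114.2]
tool_rot: [3.139, 0.002, 2.802]
force: [-0.7, 0.5, 5.5]
width: 19.2
gripper_force: 59.4
```

{"op": "move_arm", "data": {"targets": "-1 0 0 -3 0 0 0;-1 0 0 -3.5 0 0 0;-1 0 0 -3.5 0 0 0;-1 0 0 -3.5 0 0 0;-1 0 0 -1.5 0 0 0"}}

```text
clock: 3.03
eef_pos: [508.1, 279.6, 267.9]
tool_rot: [3.135, 0.005, 2.802]
force: [0.4, 0.1, 0.3]
width: 19.3
gripper_force: 58.8
```

{"op": "move_arm", "data": {"targets": "-1 -1.3 -3.7 0 0 0 0;-1 -1.3 -3.7 0 0 0 0;-1 -1.3 -3.7 0 0 0 0;-1 -1.3 -3.7 0 0 0 0;-1 -1.3 -3.7 0 0 0 0"}}

```text
clock: 3.45
eef_pos: [505.5, 80.7, 263.1]
tool_rot: [3.141, 0.001, 2.802]
force: [1.2, -0.2, -1.8]
width: 19.3
gripper_force: 58.9
```

{"op": "move_arm", "data": {"targets": "-1 -1.3 -3.7 0 0 0 0;-1 -1.3 -3.7 0 0 0 0;-1 0 0 3 0 0 0;-1 0 0 1 0 0 0;-1 0 0 0 0 0 0"}}

```text
clock: 3.87
eef_pos: [503.9, 3.0, 220.8]
tool_rot: [-3.14, -0.004, 2.8]
force: [0.3, 1.0, -0.9]
width: 19.2
gripper_force: 59.0
```

```bash
python3 - <<'E'
from h import *
w=get("wrist");s=get("scene");d=get("side"); np.save("w2.npy",np.array([w,s,d],dtype=object))
st=read_state();print(st["eef_pos"],st["tool_rot"],st["force"],st["qpos"])
print(proj(w,[[507,3.5,60]]),proj(s,[[507,3.5,60]]),proj(d,[[507,3.5,60]]))
c=cv2.resize(w["color"][:,:,::-1],(512,384))
def z(i,p):return cv2.resize(i["color"][p[1]-40:p[1]+40,p[0]-55:p[0]+55,::-1],(275,200),interpolation=cv2.INTER_CUBIC)
b=np.vstack([z(s,(250,200)),z(d,(235,180))])
cv2.imwrite("pics/d.png",np.hstack([cv2.copyMakeBorder(c,0,16,0,0,0),b]))
E
```

```text
[506.33339523   4.53526089 223.23492484] [3.14074370e+00 1.34754003e-03 2.80296848e+00] [ 0.26458555  0.82653257 -1.63845768] [-0.132573    0.43545481  0.09644148  1.92498301 -0.05806028  0.78220805
  1.22823395]
[[250.92311797 178.27964799]] [[247.97688861 215.54045064]] [[237.60326959 198.05979468]]
```

View pics/d.png

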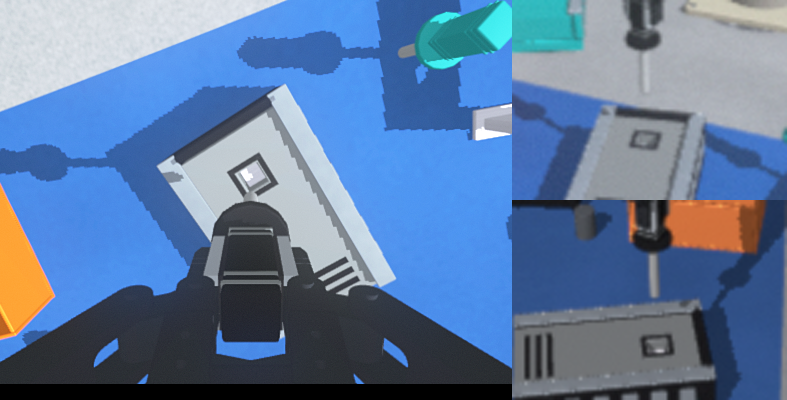

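The wrist view shows the recess rim centred near (253,175) with the pin tip just below it. In full-frame pixels the tip is at about (248,197) in the scene view and (237,179) in the side view.

```bash
cat > tip.py <<'E'
from h import *
def tri(s,p,d,q):
    o1,d1=ray(s,[p]);o2,d2=ray(d,[q]);d1,d2=d1[0],d2[0]
    k=np.linalg.lstsq(np.c_[d1,-d2],o2-o1,rcond=None)[0]
    return ((o1+k[0]*d1+o2+k[1]*d2)/2).round(1),np.linalg.norm(o1+k[0]*d1-o2-k[1]*d2).round(1)
E
python3 - <<'E'
from tip import *
w,s,d=np.load("w2.npy",allow_pickle=True)
print("tip",tri(s,(248.2,196.8),d,(237.2,178.8)))
T=[506.3,4.5,223.2-94.2]; print("expected tip px",proj(s,[T]),proj(d,[T]),proj(w,[T]))
def rim(im,p,rad,th):
    g=cv2.cvtColor(im["color"],cv2.COLOR_RGB2GRAY); x,y=p
    m=np.zeros_like(g); m[y-rad:y+rad,x-rad:x+rad]=(g[y-rad:y+rad,x-rad:x+rad]<th)
    n,l,stt,c=cv2.connectedComponentsWithStats(m)
    k=1+np.argmax(stt[1:,4]); r=cv2.minAreaRect(np.argwhere(l==k)[:,::-1].astype(np.float32)); b=cv2.boxPoints(r)
    P=plane(im,b,60); return r,P[:,:2].mean(0).round(1),[round(float(np.degrees(np.arctan2(*(P[i+1]-P[i])[1::-1]))),1) for i in range(3)],[np.linalg.norm(P[i+1]-P[i]).round(1) for i in range(3)]
print(rim(w,(253,170),27,70)); print(rim(s,(248,216),11,70)); print(rim(d,(238,198),11,70))
for z,p in((68,[(283,86),(396,280)]),(60,[(228,173),(262,152),(278,177)])):
    P=plane(w,p,z);print(P.round(1),np.degrees(np.arctan2(np.diff(P[:,1]),np.diff(P[:,0]))))
E
```

```text
tip (array([505.8,   5.3, 128. ]), np.float64(0.7))
expected tip px [[247.83209303 196.44536565]] [[237.00156622 178.43385834]] [[251.85636874 200.00832182]]
(((257.5, 192.5), (1.4142135381698608, 0.0), -135.0), array([521.6,   4.7]), [0.0, -155.6, 0.0], [np.float64(0.0), np.float64(1.3), np.float64(0.0)])
(((247.58416748046875, 205.1584014892578), (21.09478759765625, 1.9900743961334229), 5.710592269897461), array([457.9, -18.6]), [-159.1, 101.1, 18.2], [np.float64(10.7), np.float64(67.2), np.float64(10.6)])
(((239.5, 197.5), (7.0, 9.0), 90.0), array([502.1,   0.7]), [-175.4, 96.0, 4.6], [np.float64(24.7), np.float64(28.8), np.float64(24.2)])
[[441.2  54.6  68. ]
 [645.  100.7  68. ]] [12.74358596]
[[495.5 -14.2  60. ]
 [487.8  20.7  60. ]
 [514.   26.9  60. ]] [102.43489318  13.24141054]
```

{"op": "move_arm", "data": {"targets": "-1 0 0 2.5 0 0 0;-1 0 0 2.5 0 0 0;-1 0 0 0 0 0 0;-1 0 0 0 0 0 0"}}

```text
clock: 4.35
eef_pos: [505.6, 4.6, 172.6]
tool_rot: [-3.141, -0.001, 2.803]
force: [0.2, 0.4, -1.0]
width: 19.4
gripper_force: 59.0
```

```bash
python3 - <<'E'
from h import *
w=get("wrist");s=get("scene");d=get("side"); np.save("w3.npy",np.array([w,s,d],dtype=object))
st=read_state();print(st["eef_pos"],st["tool_rot"],st["force"])
def z(i,p,h):return cv2.resize(i["color"][p[1]-h:p[1]+h,p[0]-h:p[0]+h,::-1],(400,400) if h>25 else (300,300),interpolation=cv2.INTER_CUBIC)
b=np.hstack([z(s,(248,210),20),z(d,(237,195),20)])
t=z(w,(250,180),50); t=cv2.copyMakeBorder(t,0,0,0,200,0)
cv2.imwrite("pics/e.png",np.vstack([b,t[:300]]))
E
```

```text
[507.07530482   4.28374257 173.97526399] [3.14035836e+00 2.94383709e-03 2.80253624e+00] [-0.0880531  -0.04621538 -0.10498292]
```

View pics/e.png

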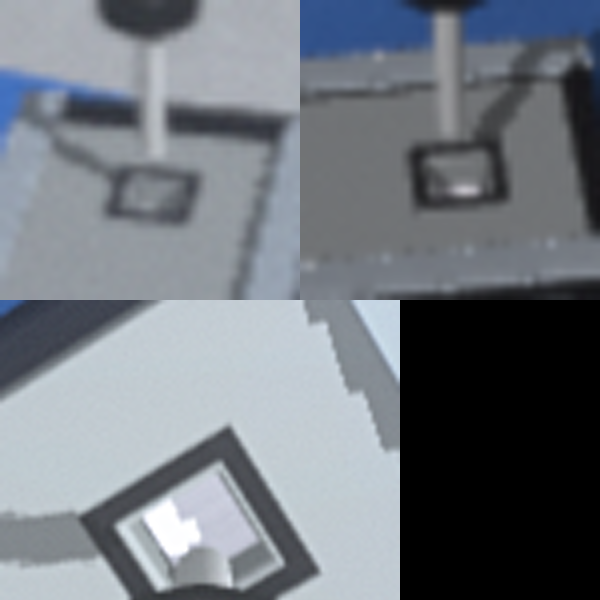

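The wrist crop shows the rim corners clearly. In the scene and side crops the pin tip is just above the recess, a little toward its far edge.

```bash
python3 - <<'E'
from tip import *
w,s,d=np.load("w3.npy",allow_pickle=True)
print("tip",tri(s,(248.4,211.3),d,(237.3,193.9)))
print("rec tri",tri(s,(248.3,215.9),d,(238.1,198.2)))
for i,p in((s,(248.3,215.9)),(d,(238.1,198.2)),(w,(250.1,191.3))): print(plane(i,[p],60).round(1))
P=plane(w,[(200+83/4,130+218/4),(200+231/4,130+127/4),(200+318/4,130+272/4)],60)
print(P.round(1),np.linalg.norm(np.diff(P,axis=0),axis=1),np.degrees(np.arctan2(np.diff(P[:,1]),np.diff(P[:,0]))))
E
```

```text
tip (array([507.1,   5.3,  76.4]), np.float64(0.1))
rec tri (array([505.9,   3.6,  58.7]), np.float64(1.5))
[[508.3   5.1  60. ]]
[[505.6   4.   60. ]]
[[507.5   5.   60. ]]
[[495.  -14.3  60. ]
 [487.7  18.   60. ]
 [520.   24.6  60. ]] [33.12054709 32.99326297] [102.66789078  11.4279004 ]
```

{"op": "move_arm", "data": {"targets": "-1 0 0 1.5 0 0 0;-1 0 0 1 0 0 0;-1 0 0 0.5 0 0 0;-1 0 0 0 0 0 0"}}

```text
clock: 4.83
eef_pos: [505.2, 4.1, 141.7]
tool_rot: [-3.141, -0.001, 2.802]
force: [-0.7, 0.3, -0.4]
width: 19.1
gripper_force: 59.0
```

{"op": "move_arm", "data": {"targets": "-1 0 0 0.4 0 0 0;-1 0 0 0 0 0 0;-1 0 0 0 0 0 0"}}

```text
clock: 5.08
eef_pos: [506.1, 4.0, 138.7]
tool_rot: [3.141, 0.001, 2.802]
force: [-0.8, 0.4, 2.2]
width: 19.5
gripper_force: 59.4
```

{"op": "move_arm", "data": {"targets": "-1 0 0 0.3 0 0 0;-1 0 0 0 0 0 0;-1 0 0 0 0 0 0"}}

```text
clock: 5.33
eef_pos: [506.1, 4.1, 135.5]
tool_rot: [3.141, 0.001, 2.802]
force: [-0.1, 0.8, 3.3]
width: 19.6
gripper_force: 59.5
```

{"op": "move_arm", "data": {"targets": "-1 0 0 0.3 0 0 0;-1 0 0 0 0 0 0;-1 0 0 0 0 0 0"}}

```text
clock: 5.58
eef_pos: [506.1, 4.1, 132.4]
tool_rot: [3.141, 0.001, 2.802]
force: [0.4, -0.0, 3.7]
width: 19.4
gripper_force: 59.7
```

{"op": "move_arm", "data": {"targets": "-1 0 0 0.1 0 0 0;-1 0 0 0 0 0 0;-1 0 0 0 0 0 0"}}

```text
clock: 5.83
eef_pos: [506.2, 4.0, 131.9]
tool_rot: [3.141, 0.001, 2.802]
force: [-0.4, 0.2, 9.4]
width: 19.4
gripper_force: 60.6
```

{"op": "move_arm", "data": {"targets": "-1 0 0 0.1 0 0 0;-1 0 0 0 0 0 0;-1 0 0 0 0 0 0"}}

```text
clock: 6.08
eef_pos: [506.6, 4.0, 131.7]
tool_rot: [3.141, 0.002, 2.802]
force: [-1.5, 0.0, 15.8]
width: 19.4
gripper_force: 61.5
```

{"op": "move_arm", "data": {"targets": "-1 0 0 -0.25 0 0 0;-1 -0.26 0.16 0 0 0 0;-1 -0.26 0.16 0 0 0 0;-1 -0.26 0.16 0 0 0 0;-1 -0.26 0.16 0 0 0 0"}}

```text
clock: 6.5
eef_pos: [517.2, 6.4, 132.5]
tool_rot: [-3.141, -0.002, 2.802]
force: [-1.9, -1.2, 3.0]
width: 19.5
gripper_force: 59.6
```

{"op": "move_arm", "data": {"targets": "-1 -0.26 0.16 0 0 0 0;-1 -0.26 0.16 0 0 0 0;-1 -0.26 0.16 0 0 0 0;-1 -0.26 0.16 0 0 0 0;-1 -0.26 0.16 0 0 0 0"}}

```text
clock: 6.92
eef_pos: [532.9, 9.9, 132.7]
tool_rot: [-3.142, -0.0, 2.802]
force: [-1.1, -1.2, 3.5]
width: 19.1
gripper_force: 59.6
```

{"op": "move_arm", "data": {"targets": "-1 -0.26 0.16 0 0 0 0;-1 -0.26 0.16 0 0 0 0;-1 -0.26 0.16 0 0 0 0;-1 -0.26 0.16 0 0 0 0;-1 -0.26 0.16 0 0 0 0"}}

```text
clock: 7.33
eef_pos: [547.8, 13.1, 132.8]
tool_rot: [3.142, 0.0, 2.802]
force: [-1.2, -0.6, 4.4]
width: 19.6
gripper_force: 59.6
```

{"op": "move_arm", "data": {"targets": "-1 -0.26 0.16 0 0 0 0;-1 -0.26 0.16 0 0 0 0;-1 -0.26 0.16 0 0 0 0;-1 -0.26 0.16 0 0 0 0;-1 -0.17 0.11 0 0 0 0"}}

```text
clock: 7.75
eef_pos: [562.0, 16.2, 132.8]
tool_rot: [3.141, 0.0, 2.802]
force: [-2.3, -1.4, 4.4]
width: 19.1
gripper_force: 59.6
```

{"op": "move_arm", "data": {"targets": "-1 -0.17 0.11 0 0 0 0;-1 -0.17 0.11 0 0 0 0;-1 0 0 0 0 0 0;-1 0 0 0 0 0 0"}}

```text
clock: 8.08
eef_pos: [565.7, 17.2, 132.9]
tool_rot: [3.141, 0.001, 2.802]
force: [-1.4, -0.5, 3.7]
width: 19.3
gripper_force: 59.6
```

```bash
python3 - <<'E'
from h import *
s=get("scene");d=get("side"); np.save("w4.npy",np.array([s,d],dtype=object))
st=read_state();print(st["eef_pos"],st["tool_rot"],st["force"])
def z(i,x,y,h):return cv2.resize(i["color"][y-h:y+h,x-h:x+h,::-1],(400,400),interpolation=cv2.INTER_CUBIC)
cv2.imwrite("pics/f.png",np.hstack([z(s,245,235,50),z(d,215,200,50)]))
E
```

```text
[565.67087531  17.16332463 132.91083906] [3.14112253e+00 6.82973934e-04 2.80215265e+00] [-1.45289167 -0.50573763  3.28486862]
```

View pics/f.png

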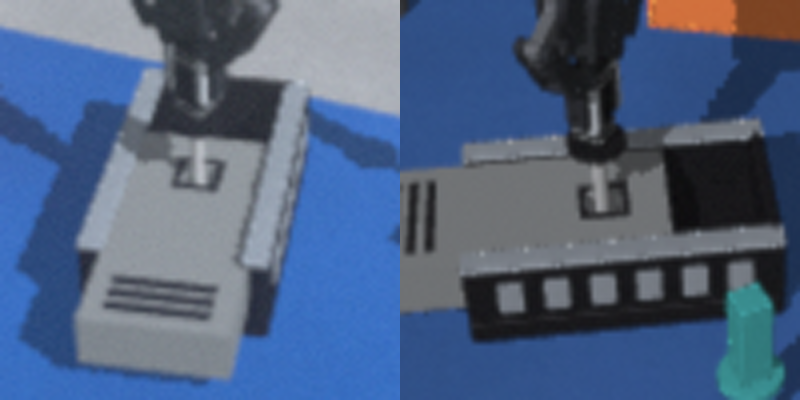

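The cartridge is sliding out well and the pin is still in the recess. I estimate it is about 55 mm out, so I'll push on to the stop.

{"op": "move_arm", "data": {"targets": "-1 -0.17 0.11 0 0 0 0;-1 -0.17 0.11 0 0 0 0;-1 0 0 0 0 0 0;-1 0 0 0 0 0 0"}}

```text
clock: 8.52
eef_pos: [569.3, 18.2, 132.7]
tool_rot: [3.141, -0.0, 2.802]
force: [-2.4, -1.1, 4.7]
width: 19.0
gripper_force: 59.7
```

{"op": "move_arm", "data": {"targets": "-1 -0.17 0.11 0 0 0 0;-1 0 0 0 0 0 0;-1 0 0 0 0 0 0"}}

```text
clock: 8.77
eef_pos: [569.9, 18.3, 132.6]
tool_rot: [-3.14, -0.003, 2.802]
force: [-5.5, -1.4, 6.9]
width: 19.1
gripper_force: 60.0
```

{"op": "move_arm", "data": {"targets": "-1 -0.13 0.08 0 0 0 0;-1 0 0 0 0 0 0;-1 0 0 0 0 0 0"}}

```text
clock: 9.02
eef_pos: [570.6, 18.3, 132.6]
tool_rot: [-3.139, -0.004, 2.802]
force: [-5.7, -1.7, 7.9]
width: 19.5
gripper_force: 60.1
```

{"op": "move_arm", "data": {"targets": "-1 0.36 -0.23 0 0 0 0;-1 0 0 0 0 0 0;-1 0 0 -1 0 0 0;-1 0 0 -2 0 0 0;-1 0 0 -3 0 0 0"}}

```text
clock: 9.43
eef_pos: [567.2, 18.0, 191.5]
tool_rot: [-3.14, -0.004, 2.802]
force: [1.1, -0.5, -1.2]
width: 19.2
gripper_force: 58.9
```

{"op": "move_arm", "data": {"targets": "-1 0 0 -3.5 0 0 0;-1 0 0 -3.5 0 0 0;-1 0 0 0 0 0 0;-1 0 0 0 0 0 0"}}

```text
clock: 9.77
eef_pos: [570.3, 18.0, 265.3]
tool_rot: [3.139, 0.005, 2.802]
force: [0.4, 0.6, -0.7]
width: 19.5
gripper_force: 59.1
```

```bash
python3 - <<'E'
from h import *
w=get("wrist");s=get("scene");d=get("side"); np.save("w5.npy",np.array([w,s,d],dtype=object))
st=read_state();print(st["eef_pos"],st["tool_rot"],st["force"])
def z(i,x,y,h):return cv2.resize(i["color"][y-h:y+h,x-h:x+h,::-1],(400,400),interpolation=cv2.INTER_CUBIC)
T=st["eef_pos"]-[0,0,94]; a=proj(s,[T])[0];b=proj(d,[T])[0];print(a,b)
x=np.hstack([z(s,245,215,50),z(d,215,185,50)])
y=cv2.resize(w["color"][100:260,:,::-1],(640,200))
cv2.imwrite("pics/g.png",np.vstack([x,cv2.copyMakeBorder(y,0,0,0,160,0)]))
E
```

```text
[567.73340748  17.9086702  261.6242745 ] [-3.14074479e+00 -2.25063494e-03  2.80237321e+00] [ 0.34203711  0.09447915 -1.72211637]
[243.25374862 197.51483392] [211.72795703 168.58186259]
```

View pics/g.png

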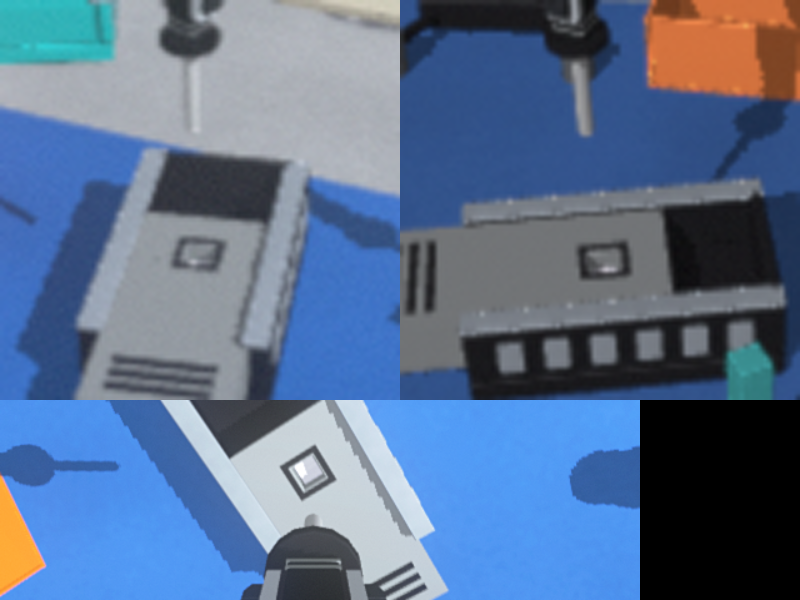

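The recess is at scene (244.5,228.8) and side (216.3,200), with bright metal visible inside. The pin tip is at scene (243.8,197.8) and side (211.5,168.3). Now I'll check the travel and the tool tilt.

```bash
python3 - <<'E'
from tip import *
w,s,d=np.load("w5.npy",allow_pickle=True); w3,s3,d3=np.load("w3.npy",allow_pickle=True)
a=tri(s,(244.5,228.75),d,(216.3,200.0)); print(a)
for i,p,i0,p0 in((s,(244.5,228.75),s3,(248.3,215.9)),(d,(216.3,200.),d3,(238.1,198.2))):
    print((plane(i,[p],60)-plane(i0,[p0],60)).round(1))
print("button?",plane(w,[(308*.8,100+472*.8-320)],60))
print("tip",tri(s,(243.75,197.6),d,(211.4,168.4)),"collar bottom",tri(s,(195+190/4,165+50/4),d,(165+177/4,135+48/4)))
E
```

```text
(array([564.2,  15.8,  57.8]), np.float64(3.1))
[[60.  13.4  0. ]]
[[57.9 12.   0. ]]
button? [[563.77866839  17.85304681  60.        ]]
tip (array([568.4,  19.4, 168.7]), np.float64(1.0)) collar bottom (array([569.2,  18.2, 232.5]), np.float64(1.3))
```

The travel is about 60 mm, so the cartridge is at its stop, and the tool hangs straight in the grip. Returning it to the stand.

{"op": "move_arm", "data": {"targets": "-1 2.08 3.2 0 0 0 0;-1 2.08 3.2 0 0 0 0;-1 2.08 3.2 0 0 0 0;-1 2.08 3.2 0 0 0 0;-1 2.08 3.2 0 0 0 0"}}

```text
clock: 10.33
eef_pos: [522.3, 204.6, 261.2]
tool_rot: [-3.14, -0.002, 2.802]
force: [1.0, 0.8, -0.8]
width: 19.6
gripper_force: 58.9
```

{"op": "move_arm", "data": {"targets": "-1 2.08 3.2 0 0 0 0;-1 2.05 3.2 0 0 0 0;-1 0 0 2.5 0 0 0;-1 0 0 2.5 0 0 0;-1 0 0 0 0 0 0"}}

```text
clock: 10.75
eef_pos: [502.0, 276.3, 207.0]
tool_rot: [-3.133, -0.008, 2.804]
force: [-0.9, -1.0, -2.2]
width: 19.2
gripper_force: 59.0
```

{"op": "move_arm", "data": {"targets": "-1 0 0 0 0 0 0;-1 0 0 0 0 0 0"}}

```text
clock: 10.92
eef_pos: [506.7, 276.9, 213.0]
tool_rot: [-3.141, 0.0, 2.801]
force: [0.6, 0.3, -0.3]
width: 19.5
gripper_force: 59.0
```

```bash
python3 - <<'E'
from h import *
w=get("wrist");s=get("scene");d=get("side"); np.save("w6.npy",np.array([w,s,d],dtype=object))
st=read_state();print(st["eef_pos"],st["tool_rot"],st["force"])
T=[506.5,278,90]; a=proj(s,[T])[0];b=proj(d,[T])[0];c=proj(w,[T])[0];print(a,b,c)
def z(i,p,h):
    x,y=map(int,p);return cv2.resize(i["color"][y-h:y+h,x-h:x+h,::-1],(266,266),interpolation=cv2.INTER_CUBIC)
cv2.imwrite("pics/h.png",np.hstack([z(s,a,25),z(d,b,25),z(w,c,50)]))
print([tuple(int(v)-h for v in p) for p,h in((a,25),(b,25),(c,50))])
E
```

```text
[507.18500872 277.26400159 214.05981439] [3.13983537e+00 1.47239714e-03 2.80100898e+00] [-0.64050072 -0.14756948 -0.56751925]
[341.14845954 228.5447369 ] [222.47152308 272.14780928] [250.11715488 184.93680246]
[(316, 203), (197, 247), (200, 134)]
```

View pics/h.png

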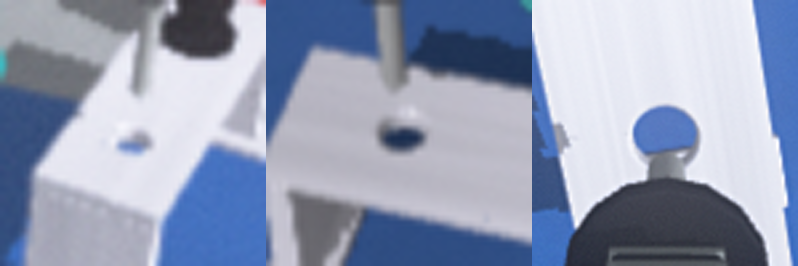

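The hole appears at scene (340.6,228.9), side (222.6,271.6) and wrist (250.4,185.5). The tip is above it at scene (341.6,220.5) and side (221.1,263.5).

```bash
python3 - <<'E'
from tip import *
w,s,d=np.load("w6.npy",allow_pickle=True)
for i,p in((s,(340.6,228.9)),(d,(222.6,271.6)),(w,(250.4,185.5))): print(plane(i,[p],90).round(1))
print(tri(s,(340.6,228.9),d,(222.6,271.6)),"tip",tri(s,(341.6,220.5),d,(221.1,263.5)))
E
```

```text
[[508.5 276.9  90. ]]
[[506.4 276.5  90. ]]
[[507.  278.1  90. ]]
(array([506.7, 276.4,  89. ]), np.float64(1.0)) tip (array([507.9, 276.7, 117.7]), np.float64(0.8))
```

{"op": "move_arm", "data": {"targets": "-1 0 0 2 0 0 0;-1 0 0 2 0 0 0;-1 0 0 2 0 0 0;-1 0 0 2 0 0 0;-1 0 0 1.3 0 0 0"}}

```text
clock: 11.48
eef_pos: [506.2, 277.1, 119.2]
tool_rot: [3.142, -0.0, 2.801]
force: [-1.1, -1.0, 1.0]
width: 19.7
gripper_force: 59.1
```

{"op": "move_arm", "data": {"targets": "-1 0 0 0 0 0 0;-1 0 0 0 0 0 0;-1 0 0 0.4 0 0 0;-1 0 0 0 0 0 0;-1 0 0 0 0 0 0"}}

```text
clock: 11.9
eef_pos: [506.7, 277.7, 116.7]
tool_rot: [3.14, 0.001, 2.802]
force: [0.0, -0.0, -0.8]
width: 19.3
gripper_force: 59.1
```

{"op": "move_arm", "data": {"targets": "-1 0 0 0.15 0 0 0;-1 0 0 0 0 0 0;-1 0 0 0 0 0 0"}}

```text
clock: 12.15
eef_pos: [506.2, 277.5, 114.5]
tool_rot: [3.141, 0.0, 2.802]
force: [-0.1, -0.0, -1.1]
width: 19.3
gripper_force: 59.1
```

{"op": "move_arm", "data": {"targets": "-1 0 0 0.1 0 0 0;-1 0 0 0 0 0 0;-1 0 0 0 0 0 0"}}

```text
clock: 12.4
eef_pos: [506.3, 277.5, 114.2]
tool_rot: [3.141, 0.0, 2.802]
force: [-1.5, -0.8, 5.8]
width: 19.5
gripper_force: 60.0
```

Seated: the reaction is 5.8 N at the same height as at the pick-up. Releasing and lifting away.

{"op": "move_arm", "data": {"targets": "0 0 0 0 0 0 0;0.5 0 0 0 0 0 0;1 0 0 0 0 0 0;1 0 0 0 0 0 0;1 0 0 0 0 0 0"}}

```text
clock: 12.82
eef_pos: [506.1, 277.4, 113.2]
tool_rot: [-3.141, -0.0, 2.802]
force: [0.6, -0.5, 0.3]
width: 78.4
gripper_force: 0.0
```

{"op": "move_arm", "data": {"targets": "1 0 0 0 0 0 0;1 0 0 0 0 0 0;1 0 0 -2 0 0 0;1 0 0 -3 0 0 0;1 0 0 -3.5 0 0 0"}}

```text
clock: 13.23
eef_pos: [504.8, 276.7, 197.6]
tool_rot: [-3.138, -0.003, 2.802]
force: [0.4, 0.2, 0.1]
width: 85.3
gripper_force: 0.0
```

{"op": "move_arm", "data": {"targets": "1 0 0 -3.5 0 0 0;1 0 0 -3 0 0 0;1 0 0 0 0 0 0;1 0 0 0 0 0 0;1 0 0 0 0 0 0"}}

```text
clock: 13.65
eef_pos: [505.6, 277.2, 262.7]
tool_rot: [-3.141, -0.001, 2.802]
force: [-0.1, 0.3, 0.0]
width: 85.2
gripper_force: 0.0
```

```bash
python3 - <<'E'
from h import *
s=get("scene");d=get("side")
st=read_state();print(st["eef_pos"],st["width"],st["force"])
x=np.hstack([cv2.resize(i["color"][150:290,a:a+140,::-1],(400,400),interpolation=cv2.INTER_CUBIC) for i,a in((s,225),(d,170))])
cv2.imwrite("pics/i.png",x)
E
```

```text
[505.19001143 276.88158538 261.7137066 ] 84.89178684526951 [-0.86872559  0.39012078  0.61215225]
```

View pics/i.png

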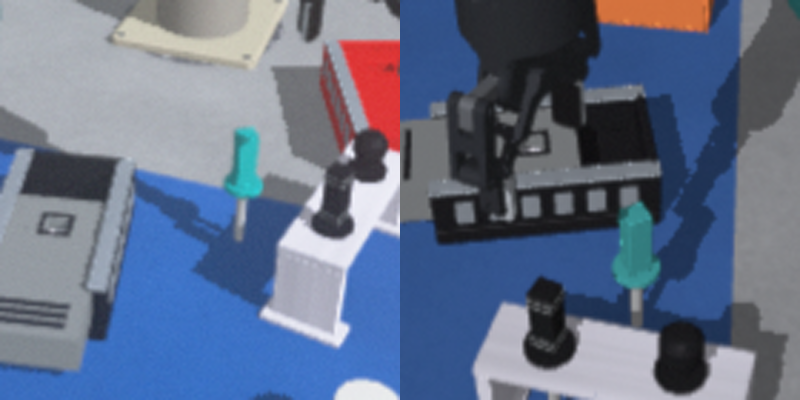

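The pin tool stands upright in its hole, at scene crop (335,205) and side crop (547,320). The gripper is clear, the cartridge is out, and the driver and turquoise tool are untouched.

```bash
python3 -c "
from cell import order
print(order.finish_job())"
```

```text
the job is handed in; nothing more can be done
None
```

I pushed the cartridge about 60 mm out to its stop with the button held down, put the pin tool back upright in its hole and let go, then handed the job in at about 14 s; I took the button's springing back up from the travel, without measuring it.

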